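Put the contact grill back together for storage

ROBOT

A 6-joint arm with a two-finger parallel gripper is mounted at the origin on the work surface. World frame = base frame: x ahead of the robot, y to its left, z up, the work surface at z = 0. Lengths are in m, angles in rad, forces in N, time in s.
With the tool pointing down it reaches from about 0.4 to 0.925 m from the base axis. Payload 3.4 kg.
Tool frame: the origin (TCP) lies at the very end of the fingers, on their centre line; the grasp point (between the pads) lies 19 mm behind it (env.grip_depth is the distance from the TCP to the grasp point, in m); z points along the fingers, y is the line along which they close (so a half turn about z gives the same grasp; the last joint's range is limited). The gripper opens to 85 mm and grips with 20 to 120 N. Pads are 22 mm wide; open, the fingers measure 114 mm over their backs; the gripper's body (76 mm by 85 mm) begins 54 mm behind the grasp point. The pads swing forward as they close: fully open they stand 13 mm farther back than shut.
Start: joints at [1.06, 0.307, 1.506, -0, 1.328, -0.073], TCP at [0.244, 0.521, 0.231] pointing down, gripper open.
Joint ranges: [-3.12, 3.12], [-1.05, 2.28], [0.14, 2.33], [-1.42, 4.57], [0.1, 2.73], [-2.68, 2.68]. Speed limits (rad/s): [2.57, 2.57, 3.14, 3.14, 3.14, 3.14].

INTERFACE

Orientations are given as [roll, pitch, yaw] about the fixed x, y, z axes, in that order (R = Rz(yaw) Ry(pitch) Rx(roll)).
In Python, from rig import env, imaging, job_done, spotter gives the robot as it stands. The module is installed in compiled form; this text tells all that it offers.
- The arm moves only by the shell command python3 -m creep 'ROWS' [OPENING] [FORCE]. ROWS is JSON, a list that holds one entry, the list of rows, each a list of 6 numbers: the shift along the world's x, y, z scaled (see below), then the turn, a rotation vector about the world's x, y, z scaled (see below). In form: [[[tx, ty, tz, ax, ay, az], ...]]. A call has 1 to 5 rows; each row is the pose to reach, as a shift and turn from the pose commanded when the call began; what a row does not reach only later rows make up. The controller multiplies each number of a shift by 0.5 m and each number of a turn by 90 degrees. A row lasts 1/8 s, in which the tool goes at most 62.5 mm and 10.7 degrees, less where a joint would pass 70% of its speed; a pose out of reach is approached as far as the arm can. A call with a number of a shift or a turn outside -1 to 1 is refused whole. A call with a gripper value outside its range is refused whole. OPENING is the closure, from -1 (fully open) to 1 (shut), set as the call begins (- or left out, the last holds). The fingers move at their own pace and stop on an object; FORCE is the grip in N (left out, the last holds). Time passes only in rows, so rows that repeat a pose let the fingers close. It gives the time, the measured TCP pose, the force, the opening and the grip force at its end, in the units of the state.
- env.observe(): the state, without advancing time (a new reading comes with each control period).
- imaging.camera(name): name is "side" or "top"; returns a dict with "frame" (384x512x3 uint8, red, green, blue), "fx", "fy", "cx", "cy" (pixels), "R" (3x3) and "t" (3): a world point X has camera coordinates R X + t. Camera axes: x right, y down, z forward; pixel columns grow to the right and rows downward; lengths in m; the calibration is good to about 2 mm. A picture is of the moment at which its call begins. There is no depth.
- job_done(): hands the job in; it is judged then, once.
Trained networks look in a picture, given as the dict that the camera call returned (one of the last four; its "shot" number tells which), for a name from the list of things; names that differ only in an ending like _2 or _b are one class to them, and where a whole thing is asked for, a point or a joint stands for the part that bears it (a point fixed in the world has none). Each returns a list of dicts, best first, with "confidence" (0 to 1); they miss things now and then, are a little off and sometimes report something else, mostly with a low value. They report only what shows in the picture. A call takes as long as a camera call. They do not tell look-alikes from the thing itself.
- spotter.spot_in(picture, label): "location" ([x, y, z] in m, in world coordinates, good to about 4 mm: the middle of the surface that is visible of it).
- spotter.spot_point(picture, label): "location" ([x, y, z] in m, in world coordinates, good to about 4 mm: a listed point, or the origin of a listed thing).
The state is a dict: "time_s": time; "q": joint angles; "dq": joint speeds; "joint_torque": joint torques, N m; "position": TCP position; "orientation": TCP orientation; "wrist_force": force on the tool from outside, world axes, zero at the start; "wrist_torque": the same for the moment, N m; "width": finger opening in m; "grip_force": force on a finger pad.
Only numpy, scipy, OpenCV 4.12 (cv2) and the standard library are available. Lean on these libraries where they do the work, as an engineer would, in place of code of your own. Each camera call takes 0.05 s, during which the arm holds its last target. There are 200 camera calls.

TASK

The washed drip tray of the contact grill is lying on the counter: slide it back under the front of the grill, between the foot rails, with its handle pointing out to the front, until it is fully home against its stop. Also press the grill's sprung lid down shut until its front catch snaps over and holds it. Leave the other things on the counter where they are.

Things in the scene. Friction and masses are not known exactly. Their poses are not given: they have to be found in the camera images.
- grill: Silver contact grill, fixed: shell 230 mm deep (x) x 260 mm wide (y), underside 46 mm above the counter, sprung lid on top. Origin on the counter under the middle of the shell. Own +x points from front to back: the front (catch, open tray bay) faces -x, front face at x = -115 mm.
- tray_home (a point): Point of the grill on the counter (grill x = -60 mm, y = 0; axes as the grill's) where the tray's origin lies when fully home: pan against the stop (face at grill x = -5 mm), pan front flush with the shell's front, only the handle out. The bay lies between black foot rails, inner faces at y = +-83 mm from x = -100 mm back, flaring out in front of that to x = -125 mm.
- drip_tray: Loose black plastic drip tray, 0.12 to 0.26 kg, flat on the counter: open pan 110 mm long (x) x 150 mm wide (y) x 28 mm high. Origin: underside centre of the pan. Handle 90 mm long, 26 mm wide, 12 to 26 mm above the counter, from the middle of the front wall along -x to x = -145 mm. The pan's +x end goes in first; when home its axes match the grill's.
- tray_grip (a point): Point near the outer end of the tray's handle (tray x = -133 mm, y = 0, 19 mm above its underside, mid-thickness). A gripper held upright here stays clear of the grill's front and catch when the tray is home.
- grill_lid (a joint): Lid angle about the hinge at the back (axis along the grill's y, at grill x = +105 mm, 94 mm above the counter): 0 shut, growing as it opens. A spring holds it 0.45 to 0.7 rad open and lifts it if let go; shutting takes 10 to 20 N at the handle. Pressed fully to 0 the catch snaps over a bar on the lid's front and holds it (it then rests at 0 to 0.02 rad).
- lid_handle (a point): Middle of the top face of the lid's black handle: flat bar 124 mm long (grill's y) x 24 mm wide (x) x 16 mm thick, 18 mm clear above the lid on two posts. Lid shut: at grill x = -80 mm, y = 0, 172 mm above the counter. Open: swung up and back about the hinge (201 mm from its axis).
- catch_top (a point): Top of the black sprung catch in the middle of the grill's front: an upright tongue 36 mm wide from 58 to 138 mm above the counter, reaching out to grill x = -130 mm. It swings outwards by itself as the lid comes down, and needs no handling.
- mug: Blue mug, 82 mm across, 95 mm high, handle at its +y; origin at underside centre. Bystander.
- pepper_mill: Dark wooden pepper mill, 58 mm across, 174 mm high; origin at underside centre. Bystander.
- oil_bottle: Amber oil bottle, 68 mm across, 235 mm high; origin at underside centre. Bystander.
- spice_jar: Terracotta-coloured jar with black cap, 50 mm across, 85 mm high; origin at underside centre. Bystander.
- salt_shaker: Steel salt shaker, 44 mm across, 80 mm high; origin at underside centre. Bystander.
There are look-alikes about, which are no part of the job. Several things have the shape of the drip_tray; the one meant has the colours described above.

How it is judged:
At the end, for the whole second after the job is handed in: The drip tray lies flat on the counter under the grill, handle outwards, at rest, its pan within 10 mm of the stop, centred between the rails within 12 mm and in line within 0.13 rad; the lid stays shut by its catch with nothing pressing on it (lid angle under 0.03 rad) (x of drip_tray in the frame of tray_home between -0.01 and 0.006 m and y of drip_tray in the frame of tray_home between -0.012 and 0.012 m and height (world z) of drip_tray below 0.006 m and angle between the x axis of drip_tray and the x axis of grill, either way round below 0.13 rad and angle between drip_tray's own z axis and vertical below 0.05 rad and linear speed of drip_tray below 0.02 m/s and value of joint grill_lid below 0.03 rad); the robot touches nothing.
It fails at once if any of the other things (mug, pepper mill, oil bottle, spice jar, salt shaker) is moved more than 30 mm or tipped over (distance of any of mug, pepper_mill, oil_bottle, spice_jar, salt_shaker from where it was at the start of the episode above 0.03 m or angle between any of mug, pepper_mill, oil_bottle, spice_jar, salt_shaker's own z axis and vertical above 0.4 rad).
It also fails if it takes over 56 s, if anything falls off the work surface, if the arm or the gripper's body presses on something with over 40 N, if the wrist force passes 120 N, or if a joint passes its speed limit or range.

## Working session

There is one attempt and no reset: what is moved stays moved. The work goes in short steps, Python scripts to look and compute and a shell command to move; the robot and the scene stay as the last step left them, time stands still between calls to the robot, and variables do not carry over. Pictures are saved under pics/ and viewed, at most 10 in all, crops included, and the job is handed in when it is done.

```bash
mkdir -p pics
cat > h.py <<'E'
from rig import env, imaging, job_done, spotter
import numpy as np, cv2
def shot(n,f=None):
    c=imaging.camera(n)
    if f: cv2.imwrite('pics/'+f,c['frame'][:,:,::-1])
    return c
def plane(c,u,v,z):
    d=c['R'].T@np.array([(u-c['cx'])/c['fx'],(v-c['cy'])/c['fy'],1]); o=-c['R'].T@c['t']
    return o+d*(z-o[2])/d[2]
def proj(c,X):
    p=c['R']@np.array(X)+c['t']; return p[0]/p[2]*c['fx']+c['cx'],p[1]/p[2]*c['fy']+c['cy']
E
python3 - <<'E'
from h import *
for n in('top','side'):
    c=shot(n,n+'0.png')
    for l in ('drip_tray','tray_grip','grill','tray_home','lid_handle','catch_top','mug','pepper_mill','oil_bottle','spice_jar','salt_shaker'):
        print(n,l,[(np.round(r['location'],3).tolist(),round(r['confidence'],2),np.round(proj(c,r['location'])).tolist()) for r in spotter.spot_point(c,l)])
s=env.observe();print(s['time_s'],s['position'],s['orientation'])
E
```

```text
top drip_tray [([0.28, 0.426, -0.001], 0.73, [133.0, 255.0]), ([0.501, 0.185, -0.004], 0.7, [199.0, 199.0])]
top tray_grip [([0.438, 0.295, 0.018], 0.92, [169.0, 214.0]), ([0.41, 0.4, 0.018], 0.59, [141.0, 220.0])]
top grill [([0.78, 0.1, 0.001], 0.58, [224.0, 128.0])]
top tray_home []
top lid_handle []
top catch_top [([0.516, -0.005, 0.139], 0.43, [248.0, 192.0])]
top mug [([0.779, 0.098, -0.001], 0.9, [224.0, 129.0])]
top pepper_mill [([0.59, -0.447, -0.002], 0.53, [363.0, 180.0])]
top oil_bottle [([0.413, -0.456, -0.005], 0.92, [365.0, 226.0])]
top spice_jar [([0.767, -0.024, -0.001], 0.74, [255.0, 133.0])]
top salt_shaker [([0.757, 0.189, -0.002], 0.68, [201.0, 134.0])]
side drip_tray [([0.283, 0.428, 0.001], 0.64, [357.0, 359.0]), ([0.501, 0.18, 0.007], 0.58, [273.0, 269.0])]
side tray_grip [([0.436, 0.294, 0.018], 0.6, [296.0, 304.0]), ([0.498, 0.182, 0.006], 0.22, [274.0, 270.0])]
side grill [([0.535, -0.132, -0.002], 0.92, [266.0, 195.0])]
side tray_home []
side lid_handle [([0.528, -0.118, 0.253], 0.96, [268.0, 142.0])]
side catch_top [([0.515, -0.004, 0.138], 0.56, [271.0, 194.0])]
side mug [([0.784, 0.102, -0.001], 0.81, [185.0, 246.0])]
side pepper_mill [([0.593, -0.443, 0.0], 0.69, [255.0, 139.0])]
side oil_bottle [([0.408, -0.456, 0.0], 0.81, [300.0, 138.0])]
side spice_jar [([0.767, -0.018, -0.002], 0.66, [197.0, 217.0])]
side salt_shaker [([0.758, 0.19, -0.001], 0.76, [188.0, 271.0])]
1.2 [0.24380033 0.52077499 0.23132295] [3.14155768e+00 2.15930022e-05 2.70382675e+00]
```

```bash
ls pics
```

```text
side0.png
top0.png
```

View pics/top0.png

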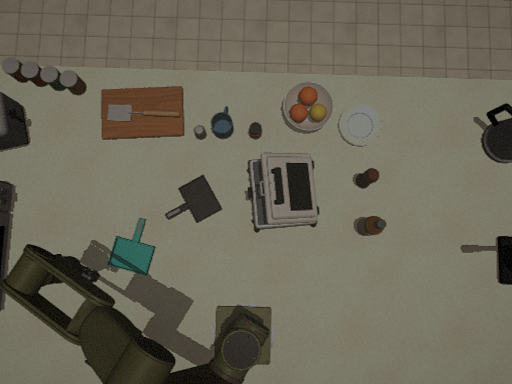

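View pics/side0.png

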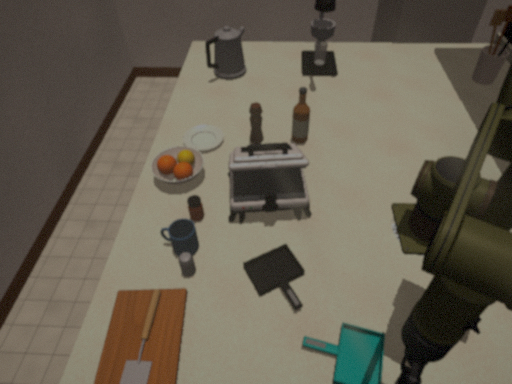

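Candidates for the tray are the black tray at top (200,199) / side (273,269), the teal tray at top (133,255), and the black pan-like item at top (505,260). By colour and shape I choose the black one at (200,199). Next is a close crop to check it, plus finer pose fits.

Run:
```python
from h import *
acc={}
for k in range(5):
  for n in('top','side'):
    c=shot(n)
    for l in ('drip_tray','tray_grip','grill','catch_top','lid_handle'):
        for r in spotter.spot_point(c,l)[:2]:
            p=r['location']
            if l=='drip_tray' and not(p[0]>.4): continue
            if l=='tray_grip' and abs(p[1]-.295)>.03: continue
            if l=='grill' and abs(p[1]+.13)>.03: continue
            acc.setdefault((l,n),[]).append(p)
    if k==0:
      cc=(c['frame'][150:240,150:330] if n=='top' else c['frame'][130:320,200:340])
      globals()['im'+n]=cv2.resize(cc,None,fx=4 if n=='top' else 3,fy=4 if n=='top' else 3,interpolation=cv2.INTER_CUBIC)
      # dark tray contour
      g=c['frame'].max(2)
      if n=='top':
        m=(g<70).astype('uint8'); N,L,S,C=cv2.connectedComponentsWithStats(m)
        i=L[199,200]; print(i,S[i]); ys,xs=np.where(L==i)
        P=np.array([plane(c,u,v,.024)[:2] for u,v in zip(xs,ys)],'f4'); print(cv2.minAreaRect(P),P.mean(0))
a=np.zeros((570,800,3),'uint8')
cv2.imwrite('pics/croptop.png',imtop[:,:,::-1]);cv2.imwrite('pics/cropside.png',imside[:,:,::-1])
for k,v in acc.items(): print(k,len(v),np.round(np.median(v,0),4),np.round(np.std(v,0),4))
```

```text
47 [ 166  175   56   48 1259]
((0.47697246074676514, 0.2188110053539276), (0.1517578512430191, 0.1986052393913269), 30.757707595825195) [0.4950026  0.18784505]
('drip_tray', 'top') 5 [ 0.5006  0.1837 -0.0047] [0.0015 0.0013 0.0013]
('tray_grip', 'top') 4 [0.4383 0.2936 0.018 ] [0.001  0.0008 0.001 ]
('catch_top', 'top') 5 [ 0.515  -0.0076  0.1404] [0.0008 0.002  0.0008]
('lid_handle', 'top') 6 [ 0.53   -0.1141  0.2508] [0.0238 0.1243 0.0948]
('drip_tray', 'side') 5 [0.4981 0.1813 0.0062] [0.0004 0.0015 0.0009]
('tray_grip', 'side') 5 [0.4352 0.2941 0.0156] [0.0008 0.0006 0.0013]
('grill', 'side') 5 [ 5.329e-01 -1.308e-01  5.000e-04] [0.0015 0.0009 0.0012]
('catch_top', 'side') 6 [ 0.5182 -0.0052  0.1374] [0.0405 0.1689 0.0504]
('lid_handle', 'side') 5 [ 0.5289 -0.1155  0.2511] [0.0012 0.0013 0.0019]
```

View pics/croptop.png

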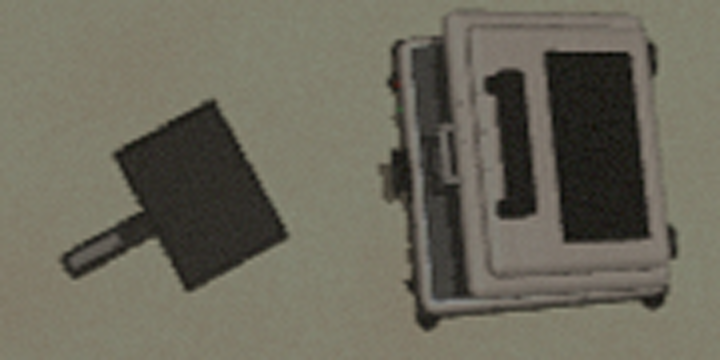

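View pics/cropside.png

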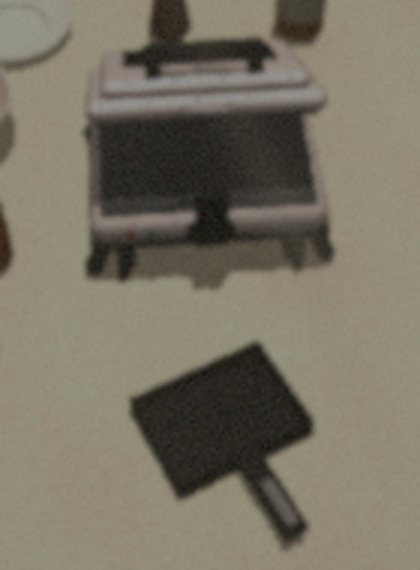

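The crops confirm the black tray, with a black pan at crop px (200,195) and its handle pointing to lower left at (95,250). The grill front, with catch and bay, faces the tray. Next I refine the grill yaw from edge pixels.

Run:
```python
from h import *
c=shot('top')
def X(u,v,z): return plane(c,150+u/4-.4,150+v/4-.4,z)[:2]
def ang(a,b): d=a-b; return np.degrees(np.arctan2(d[1],d[0]))
# front edge ends (left first), handle bar ends, window corners
print('front',ang(X(425,315,.09),X(403,42,.09))+90)
print('bar',ang(X(517,215,.25),X(508,72,.25))+90)
print('lid left', ang(X(470,290,.22),X(448,15,.22))+90)
print('lid right', ang(X(668,282,.16),X(640,25,.16))+90)
print('win', ang(X(566,240,.18),X(550,55,.18))+90, ang(X(652,238,.16),X(629,55,.16))+90)
print('feet',X(400,48,.02),X(427,320,.02),X(670,243,.02),X(652,58,.02), ang(X(427,320,.02),X(400,48,.02))+90)
print('tray',ang(X(283,236,.028),X(190,290,.028)),ang(X(210,103,.028),X(118,155,.028)),ang(X(190,290,.028),X(118,155,.028))+90,
 np.mean([X(283,236,.028),X(190,290,.028),X(210,103,.028),X(118,155,.028)],0))
print(-c['R'].T@c['t'])
```

```text
front -83.78734953229076
bar -85.17985113899263
lid left -84.00346520860128
lid right -83.12566256046793
win -84.02363765057552 -82.13422986400514
feet [ 0.64759621 -0.00532142] [ 0.38745307 -0.03851404] [ 0.46669214 -0.26754202] [ 0.64481736 -0.24822983] -82.72870982755876
tray -58.0440614661433 -58.367130453769136 -59.63532655402187 [0.49867104 0.17948129]
[ 0.31993832 -0.03357604  1.77252622]
```

```bash
python3 -m creep '[[[0.09,-0.1,0,0,0,-0.1],[0.18,-0.2,0,0,0,-0.2],[0.27,-0.3,0,0,0,-0.3],[0.36,-0.42,-0.1,0,0,-0.39],[0.386,-0.454,-0.2,0,0,-0.39]]]' -1 40
```

```text
time_s: 4.88
position: [0.4298, 0.3064, 0.1533]
orientation: [3.135, 0.0, 2.089]
wrist_force: [0.8, 0.3, -1.3]
width: 0.0853
grip_force: 0.0
```

```bash
python3 -m creep '[[[0,0,-0.1,0,0,0],[0,0,-0.2,0,0,0],[0,0,-0.252,0,0,0],[0,0,-0.252,0,0,0]]]'
python3 - <<'E'
from h import *
s=env.observe();print(s['position'],s['orientation'],s['wrist_force'])
c=shot('top');a=cv2.resize(c['frame'][165:245,140:240],None,fx=4,fy=4,interpolation=2)
d=shot('side');b=cv2.resize(d['frame'][220:340,230:340],None,fx=3.5,fy=3.5,interpolation=2)
o=np.zeros((420,800,3),'uint8');o[:320,:400]=a;o[:420,400:785]=b[:420,:385]
cv2.imwrite('pics/grasp.png',o[:,:,::-1])
E
```

```text
time_s: 5.38
position: [0.4251, 0.3061, 0.0243]
orientation: [-3.137, 0.0, 2.091]
wrist_force: [-0.2, -0.4, -0.2]
width: 0.0853
grip_force: 0.0
[0.42508372 0.30609907 0.02425537] [-3.13658147e+00  1.22081695e-04  2.09094908e+00] [-0.18567761 -0.38117247 -0.23714193]
```

View pics/grasp.png

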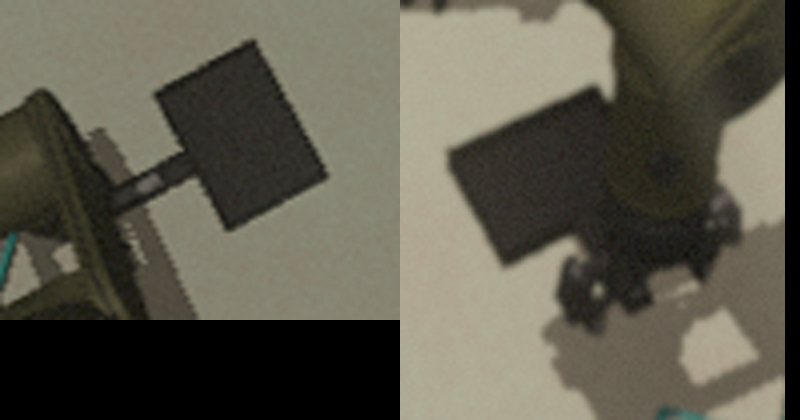

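The view shows the handle between the open fingers (side crop about (660,290)). The last move fell short because of the row limit, so I add the remainder and then close.

```bash
python3 -m creep '[[[0.024,-0.025,-0.02,0,0,0.006],[0.024,-0.025,-0.04,0,0,0.006],[0.024,-0.025,-0.04,0,0,0.006]]]'; python3 -m creep '[[[0,0,0,0,0,0],[0,0,0,0,0,0],[0,0,0,0,0,0],[0,0,0,0,0,0],[0,0,0,0,0,0]]]' 1 50
```

```text
time_s: 5.85
position: [0.4383, 0.2948, 0.0065]
orientation: [3.142, -0.0, 2.1]
wrist_force: [-0.8, -0.7, -0.4]
width: 0.0857
grip_force: 0.0
time_s: 6.48
position: [0.4383, 0.2947, 0.0063]
orientation: [-3.141, -0.0, 2.101]
wrist_force: [-1.5, 1.1, 3.3]
width: 0.0249
grip_force: 51.2
```

```bash
python3 -m creep '[[[0.022,-0.038,0,0,0,-0.055],[0.044,-0.076,0,0,0,-0.11],[0.066,-0.114,0,0,0,-0.165],[0.088,-0.152,0,0,0,-0.22],[0.109,-0.19,0,0,0,-0.263]]]'; python3 -m creep '[[[0,0,0,0,0,0],[0,0,0,0,0,0]]]'
python3 - <<'E'
from h import *
acc={}
for k in range(4):
  for n in('top','side'):
    c=shot(n)
    for l in ('drip_tray','tray_grip','grill','catch_top','lid_handle'):
        for r in spotter.spot_point(c,l)[:2]:
            p=r['location']
            if l[0] in 'dt' and (p[0]<.4): continue
            acc.setdefault((l,n),[]).append(p)
for k,v in acc.items(): print(k,len(v),np.round(np.median(v,0),4))
c=shot('top');a=cv2.resize(c['frame'][145:245,160:330],None,fx=4.5,fy=4.5,interpolation=2)
cv2.imwrite('pics/pre.png',a[:,:,::-1])
E
```

```text
time_s: 7.1
position: [0.4939, 0.1997, 0.0065]
orientation: [3.14, -0.001, 1.685]
wrist_force: [-0.2, 2.9, 2.4]
width: 0.0251
grip_force: 51.3
time_s: 7.35
position: [0.4933, 0.1996, 0.0062]
orientation: [3.141, 0.0, 1.689]
wrist_force: [1.2, -1.6, 2.0]
width: 0.0249
grip_force: 51.0
('drip_tray', 'top') 3 [ 0.5067  0.0705 -0.0033]
('tray_grip', 'top') 8 [0.4963 0.2028 0.0172]
('catch_top', 'top') 6 [ 0.5169 -0.006   0.139 ]
('lid_handle', 'top') 5 [ 0.529  -0.1149  0.2505]
('drip_tray', 'side') 3 [0.5043 0.0715 0.0026]
('tray_grip', 'side') 7 [0.4924 0.2021 0.0173]
('grill', 'side') 4 [ 0.5335 -0.1305 -0.0006]
('lid_handle', 'side') 4 [ 0.5283 -0.1162  0.2496]
('grill', 'top') 1 [ 5.084e-01  7.230e-02 -1.000e-04]
```

View pics/pre.png

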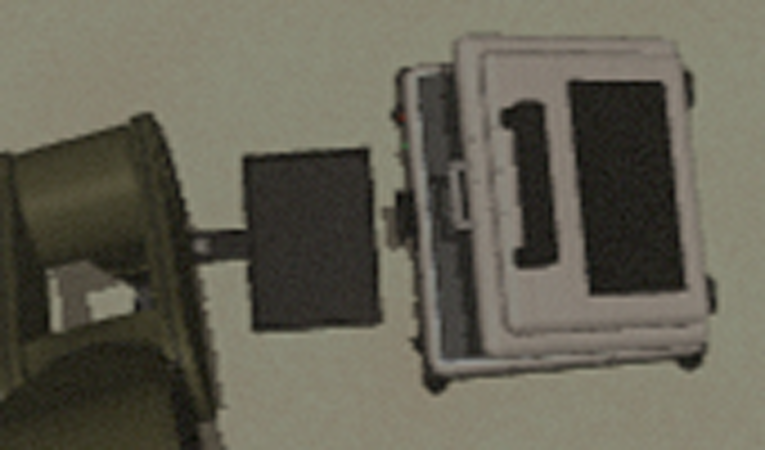

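```bash
python3 -m creep '[[[0.005,-0.04,0,0,0,0.013],[0.011,-0.09,0,0,0,0.013],[0.016,-0.14,0,0,0,0.013],[0.021,-0.19,0,0,0,0.013],[0.027,-0.24,0,0,0,0.013]]]'; python3 -m creep '[[[0.001,-0.012,0,0,0,0],[0.003,-0.025,0,0,0,0],[0.004,-0.037,0,0,0,0],[0.004,-0.037,0,0,0,0]]]'
```

```text
time_s: 10.42
position: [0.5054, 0.0789, 0.006]
orientation: [-3.14, -0.0, 1.708]
wrist_force: [-0.2, 4.5, 4.8]
width: 0.0253
grip_force: 51.4
time_s: 10.92
position: [0.5082, 0.0608, 0.006]
orientation: [-3.141, 0.001, 1.709]
wrist_force: [-0.5, -0.3, 2.1]
width: 0.025
grip_force: 51.4
```

```bash
python3 -m creep '[[[0.001,-0.005,0,0,0,0],[0.001,-0.01,0,0,0,0],[0.001,-0.01,0,0,0,0]]]'; python3 -m creep '[[[0,-0.004,0,0,0,0],[0,-0.004,0,0,0,0]]]'
```

```text
time_s: 11.3
position: [0.5087, 0.0579, 0.0061]
orientation: [-3.141, -0.003, 1.707]
wrist_force: [-1.6, 9.9, 2.4]
width: 0.0247
grip_force: 51.2
time_s: 11.55
position: [0.5086, 0.0579, 0.0061]
orientation: [3.141, -0.005, 1.706]
wrist_force: [-0.4, 19.0, 3.8]
width: 0.025
grip_force: 51.1
```

Contact with the stop at y = 0.058 with 19 N. Release and rise.

```bash
python3 -m creep '[[[0,0.005,0,0,0,0],[0,0.005,0,0,0,0],[0,0.005,0,0,0,0],[0,0.005,0,0,0,0],[0,0.005,0,0,0,0]]]' -1; python3 -m creep '[[[0,0.03,0.1,0,0,0],[0,0.06,0.2,0,0,0],[0,0.09,0.3,0,0,0],[0,0.12,0.4,0,0,0],[0,0.12,0.5,0,0,0]]]'
python3 - <<'E'
from h import *
acc={}
for k in range(3):
  for n in('top','side'):
    c=shot(n)
    for l in ('tray_grip','lid_handle'):
        for r in spotter.spot_point(c,l)[:1]:
            acc.setdefault((l,n),[]).append(r['location'])
for k,v in acc.items(): print(k,len(v),np.round(np.median(v,0),4))
c=shot('top');d=shot('side')
o=np.zeros((420,800,3),'uint8');o[:300,:400]=cv2.resize(c['frame'][145:245,190:323],(400,300));o[:420,400:]=cv2.resize(d['frame'][130:340,190:390],(400,420))
cv2.imwrite('pics/home.png',o[:,:,::-1])
s=env.observe();print(s['time_s'],s['position'],s['orientation'])
E
```

```text
time_s: 12.18
position: [0.509, 0.0563, 0.0061]
orientation: [-3.141, 0.0, 1.708]
wrist_force: [-0.3, 1.2, 0.5]
width: 0.0855
grip_force: 0.0
time_s: 12.8
position: [0.5086, 0.1174, 0.2579]
orientation: [3.141, -0.0, 1.709]
wrist_force: [1.3, -0.7, 0.1]
width: 0.0857
grip_force: 0.0
('tray_grip', 'top') 3 [0.4093 0.3961 0.0221]
('lid_handle', 'top') 3 [ 0.5284 -0.1128  0.25  ]
('tray_grip', 'side') 3 [0.5088 0.059  0.0184]
('lid_handle', 'side') 3 [ 0.5289 -0.1158  0.2505]
13.8 [0.50908087 0.11661292 0.25618127] [3.14146308e+00 1.40227050e-05 1.70789085e+00]
```

View pics/home.png

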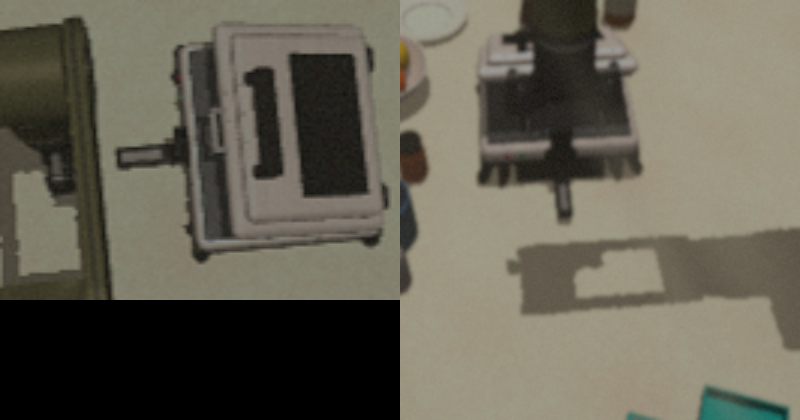

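Tray handle protrudes centred from the bay (top crop (145,155), side (563,200)), and the pan is hidden under the shell, so it is home. Next the lid: close the fingers and go above the handle.

```bash
python3 -m creep '[[[0,0,0.12,0,0,0],[0.01,-0.11,0.12,0,0,0],[0.02,-0.22,0.12,0,0,0],[0.03,-0.33,0.12,0,0,0],[0.036,-0.44,0.12,0,0,0]]]' 1 60; python3 -m creep '[[[0.003,-0.023,-0.05,0,0,0],[0.003,-0.023,-0.08,0,0,0],[0.003,-0.023,-0.08,0,0,0]]]'
```

```text
time_s: 14.42
position: [0.5271, -0.105, 0.3164]
orientation: [3.141, 0.0, 1.708]
wrist_force: [0.5, 0.0, 0.2]
width: -0.0002
grip_force: 0.0
time_s: 14.8
position: [0.5274, -0.1139, 0.2748]
orientation: [-3.138, -0.002, 1.708]
wrist_force: [0.5, 0.2, -0.1]
width: -0.0003
grip_force: 0.0
```

```bash
python3 -m creep '[[[0,0,-0.045,0,0,0],[-0.005,0.043,-0.09,0,0,0],[-0.009,0.078,-0.133,0,0,0],[-0.012,0.104,-0.175,0,0,0],[-0.012,0.104,-0.175,0,0,0]]]'
```

```text
time_s: 15.42
position: [0.5235, -0.0616, 0.1896]
orientation: [3.14, 0.001, 1.711]
wrist_force: [-0.2, -0.5, 5.0]
width: -0.0002
grip_force: 2.6
```

```bash
python3 -m creep '[[[-0.001,0.008,-0.016,0,0,0],[-0.002,0.015,-0.031,0,0,0],[-0.002,0.015,-0.031,0,0,0]]]'
```

```text
time_s: 15.8
position: [0.5227, -0.0549, 0.1753]
orientation: [3.139, 0.0, 1.709]
wrist_force: [-0.8, -0.3, 5.0]
width: -0.0004
grip_force: 2.3
```

```bash
python3 -m creep '[[[0,0.002,-0.008,0,0,0],[0,0.002,-0.014,0,0,0],[0,0.002,-0.014,0,0,0]]]'
python3 - <<'E'
from h import *
c=shot('top');d=shot('side')
for x in(c,d):print([(np.round(r['location'],3),r['confidence']) for r in spotter.spot_point(x,'lid_handle')])
o=np.zeros((420,800,3),'uint8');o[:300,:400]=cv2.resize(c['frame'][145:245,190:323],(400,300));o[:420,400:]=cv2.resize(d['frame'][130:235,210:310],(400,420))
cv2.imwrite('pics/lid.png',o[:,:,::-1])
E
```

```text
time_s: 16.18
position: [0.5226, -0.0535, 0.1718]
orientation: [3.137, 0.0, 1.709]
wrist_force: [-6.9, 2.7, 28.3]
width: 0.0001
grip_force: 14.1
[(array([ 0.523, -0.054,  0.17 ]), 0.71)]
[(array([ 0.522, -0.053,  0.171]), 0.82)]
```

View pics/lid.png

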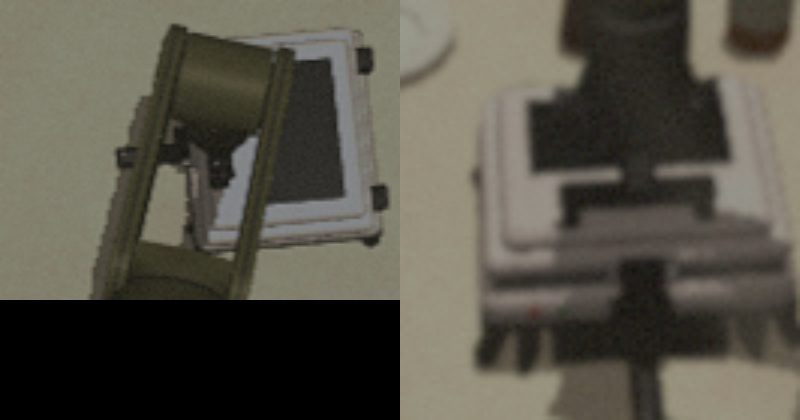

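The picture shows the handle under the fingers (side crop (640,195)) and the lid down behind the catch (640,270). I press a bit more for the snap, then lift.

```bash
python3 -m creep '[[[0,0,-0.005,0,0,0],[0,0,-0.005,0,0,0]]]'; python3 -m creep '[[[0,0,0.02,0,0,0],[0,0,0.1,0,0,0],[0,0,0.2,0,0,0],[0,0.1,0.25,0,0,0],[0,0.2,0.25,0,0,0]]]'
python3 - <<'E'
from h import *
c=shot('top');d=shot('side')
for x in(c,d):print([(np.round(r['location'],4),r['confidence']) for l in('lid_handle','tray_grip') for r in spotter.spot_point(x,l)])
o=np.zeros((420,800,3),'uint8');o[:300,:400]=cv2.resize(c['frame'][145:245,190:323],(400,300));o[:420,400:]=cv2.resize(d['frame'][130:235,210:310],(400,420))
cv2.imwrite('pics/end.png',o[:,:,::-1])
E
```

```text
time_s: 16.62
position: [0.5227, -0.0535, 0.1717]
orientation: [3.135, 0.001, 1.709]
wrist_force: [-12.1, 4.3, 43.9]
width: 0.0002
grip_force: 21.7
time_s: 17.25
position: [0.5232, 0.0467, 0.2925]
orientation: [3.135, 0.0, 1.706]
wrist_force: [1.1, -0.1, -0.8]
width: 0.0005
grip_force: 0.0
[(array([ 0.5192, -0.0523,  0.1745]), 0.64), (array([0.5125, 0.062 , 0.0176]), 0.37), (array([ 0.4124, -0.4558, -0.0031]), 0.3)]
[(array([ 0.5211, -0.0559,  0.1744]), 0.67), (array([0.4061, 0.3938, 0.0218]), 0.77), (array([0.5119, 0.0601, 0.0135]), 0.74), (array([7.819e-01, 9.950e-02, 5.000e-04]), 0.74)]
```

View pics/end.png

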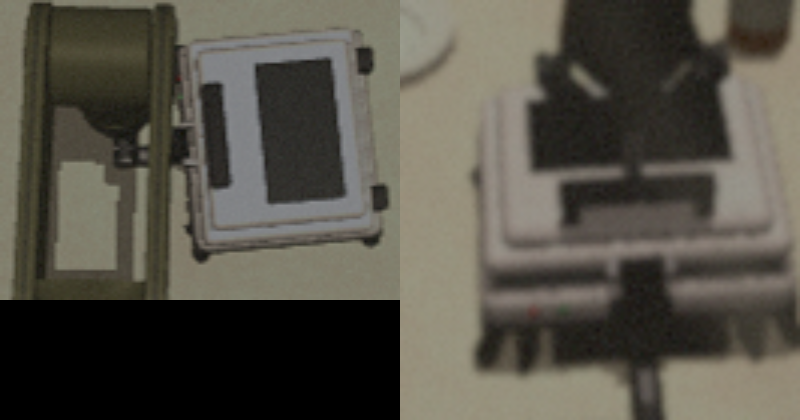

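The lid stays shut with nothing on it (handle at z≈0.174, catch over its front at side crop (640,270)), and the tray handle is still at home.

```bash
python3 -c "
from rig import job_done; print(job_done())"
```

```text
the job is handed in; nothing more can be done
None
```

The drip tray is fully home against its stop with the handle out, the lid is shut and held by its catch, and I handed the job in; the hand-in gave no verdict.

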